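Two-point check of a contact probe, then hold the meter's selector at its third click

ROBOT

A 7-joint arm with a two-finger parallel gripper is mounted at the origin on the work surface. World frame = base frame: x ahead of the robot, y to its left, z up, the work surface at z = 0. Lengths are in m, angles in degrees, forces in N, time in s.
With the tool pointing down it reaches from about 0.425 to 0.825 m from the base axis. Payload 3.6 kg.
Tool frame: the origin (TCP) lies at the very end of the fingers, on their centre line; the grasp point (between the pads) lies arm.hold_point_z behind it (arm.hold_point_z is the distance from the TCP to the grasp point, in m); z points along the fingers, y is the line along which they close (so a half turn about z gives the same grasp; the last joint's range is limited). The gripper opens to 85 mm and grips with 20 to 120 N. Pads are 22 mm wide; open, the fingers measure 114 mm over their backs; the gripper's body (76 mm by 85 mm) begins 54 mm behind the grasp point. The pads swing forward as they close: fully open they stand 13 mm farther back than shut.
Start: joints at [65.69, 35.231, -0.722, 81.555, 0.464, 63.22, -2.315], TCP at [0.252, -0.599, 0.198] pointing down, gripper open.
Joint ranges: [-178.69, 178.69], [-17.37, 117.87], [-77.05, 75.6], [15.02, 138.74], [-78.02, 258.01], [0.78, 113.62], [-162.83, 162.83]. Speed limits (degrees/s): [159.86, 159.86, 180, 180, 180, 180, 180].

INTERFACE

Orientations are given as a 3x3 rotation matrix whose columns are the frame's x, y, z axes.
In Python, from rig import status, cams, workorder, arm gives the robot as it stands.
- The arm moves only by the shell command python3 -m pendant 'ROWS' [FORCE]. ROWS is JSON, a list of rows, each an object with "dr": the turn, a rotation vector about the tool's x, y, z in units of 5 degrees (1.0 is 5 degrees), a list of three; "dp": the shift along the tool's x, y, z in units of 25 mm (1.0 is 25 mm), a list of three; "grip": the finger opening in mm, from 0 to 85.4. In form: [{"dr": [wx, wy, wz], "dp": [x, y, z], "grip": grip}, ...]. A call has 1 to 5 rows; each row is the pose to reach, as a shift and turn from the pose commanded when the call began, along the tool's axes at that moment; what a row does not reach only later rows make up. A row lasts 1/10 s, in which the tool goes at most 50 mm and 8.59 degrees, less where a joint would pass 70% of its speed; a pose out of reach is approached as far as the arm can. A call with a gripper value outside its range is refused whole. The fingers move at their own pace and stop on an object; FORCE is the grip in N (left out, the last holds). Time passes only in rows, so rows that repeat a pose let the fingers close. It gives the time, the measured TCP pose, the force, the opening and the grip force at its end, in the units of the state.
- status.observe(): the state, without advancing time (a new reading comes with each control period).
- cams.grab_frame(name): name is "side" or "top" or "wrist"; returns the picture (420x560x3 uint8, blue, green, red); there is no depth.
- cams.calibration(name): a dict with "fx", "fy", "cx", "cy" (pixels), "camera_from_world" (4x4, takes a point from world to camera coordinates); the wrist camera has in their place "tool_from_camera" (4x4, takes a point from camera to tool coordinates, whose origin is the TCP and whose axes are the flange's). Camera axes: x right, y up, looking along -z (the intrinsics and any distortion apply to the point x, -y, -z); pixel columns grow to the right and rows downward; lengths in m; the calibration is good to about 2 mm. A picture is of the moment at which its call begins: read the wrist's pose just before it. calibration takes no time and is no camera call.
- workorder.finish_job(): hands the job in; it is judged then, once.
The state is a dict: "time": time; "q": joint angles; "qd": joint speeds; "tau": joint torques, N m; "tcp_pos": TCP position; "eef_rot": TCP orientation; "contact_force": force on the tool from outside, world axes, zero at the start; "wrist_torque": the same for the moment, N m; "width": opening from 0.0 (shut) to 1.0 (fully open); "gripper_force": force on a finger pad.
Only numpy, scipy, OpenCV 4.12 (cv2) and the standard library are available. Lean on these libraries where they do the work, as an engineer would, in place of code of your own. Each camera call takes 0.05 s, during which the arm holds its last target. There are 200 camera calls.

TASK

Take the yellow probe from its stand, touch its tip gently onto the brass stud of the blue reference puck and then onto that of the orange one, dwelling about half a second on each, and put the probe back upright and fully home in its stand. Then turn the meter's spring-return selector clockwise from home to its third click without running on to the fourth, and finish while still gripping it and holding it there, as it springs back when let go. Leave everything else on the bench where it stands.

Things in the scene. Friction and masses are not known exactly. Their poses are not given: they have to be found in the camera images.
- probe_grip (a point): Centre of the square yellow handle of the loose, cordless probe (about 70 g), 101 mm above its tip. Handle 18 x 18 mm wide (flats face this point's x and y) and 50 mm long; z points from tip to handle end. Below the handle: a yellow collar 26 mm wide, 6 mm thick (its underside 70 mm above the tip), then a shank 12 mm wide (41 mm long), then a steel tip rod 8 mm wide (29 mm long) with a round end. It starts standing upright in its stand, hanging by the collar
- probe_tip (a point): The lowest point of the probe's steel tip, 101 mm below probe_grip; z points up along the probe
- stand: Fixed grey probe stand, a block 80 x 80 mm, 80 mm high, origin at the centre of its underside. A vertical hole 17 mm wide with a 3 mm chamfer runs down through its centre; the seated probe's collar rests on the stand's top, its tip 10 mm above the table
- stand_mouth (a point): Centre of the hole's mouth, on the stand's top face, 80 mm above the table; z up
- meter: Fixed white bench meter, 55 mm high, from 70 mm before (-x) to 120 mm beyond (+x) its origin and 180 mm wide along y; origin under the selector knob's axis. On its flat top: the black selector knob, six tick marks around it (a green one for home, on the meter's -x side, then five black ones 20 degrees apart, clockwise from above), and a dark display at its +x end
- selector (a joint): Angle of the selector knob: 0 = home (against its end stop, where it starts), growing clockwise seen from above. One click every 20 degrees (0.349 rad): first 0.349, second 0.698, third 1.047, fourth 1.396, fifth and end stop 1.745. A return spring (about 0.10 to 0.15 N m) always drives it home when let go; the clicks add a ripple of 0.08 N m either way that can be felt but does not hold the knob
- selector_grip (a point): On the knob's vertical axis, at the height to grip, 87 mm above the table. The knob is an upright bar 44 mm long (its x axis) and 16 mm thick (its y axis), from 68 to 104 mm above the table, on a disc 44 mm wide; a white line on top marks the pointer end (-x end, towards the green tick at home). The axes turn with the knob
- ref_blue: Fixed blue-topped reference puck, 56 mm wide, 20 mm high (23 mm with its blue disc), origin at the centre of its underside, with a brass stud in the middle
- stud_blue_top (a point): Centre of the flat top of the blue puck's brass stud, 20 mm wide, 30 mm above the table. The stud is sprung: it gives way at 1.4 N and bottoms 6 mm down at 5.6 N (0.7 N per mm); beyond that it is rigid
- ref_orange: Fixed orange-topped reference puck, 56 mm wide, 20 mm high (23 mm with its orange disc), origin at the centre of its underside, with a brass stud in the middle
- stud_orange_top (a point): Centre of the flat top of the orange puck's brass stud, 20 mm wide, 30 mm above the table. The stud is sprung: it gives way at 1.4 N and bottoms 6 mm down at 5.6 N (0.7 N per mm); beyond that it is rigid
- media_bottle: Bystander: clear glass bottle with a blue cap, 72 mm wide, 160 mm tall; origin at the centre of its underside
- petri_dish: Bystander: closed petri dish, 92 mm wide, 15 mm high; origin at the centre of its underside
- tip_box: Bystander: dark blue tip box, 120 x 85 x 60 mm; origin at the centre of its underside
- marker: Bystander: black marker pen, 100 x 11 x 11 mm, lying along its x axis; origin at the centre of its underside
- tweezers: Bystander: steel tweezers, 110 x 9 x 5 mm, lying along its x axis; origin at the centre of its underside
- reagent_jar: Bystander: amber jar with a white cap, 56 mm wide, 75 mm tall; origin at the centre of its underside
- wash_bottle: Bystander: white wash bottle with an orange cap, 64 mm wide, up to 190 mm tall; origin at the centre of its underside
Things that resemble listed ones, but are neither listed nor needed, are in the scene too. What is shaped like the ref_orange but pink or red is not meant.

How it is judged:
By the outcome, as a careful person would: the job done as asked, in the order asked, and still so for the second after the job is handed in, while the arm keeps its last pose, push and grip.
It also fails if it takes over 66 s, if anything falls off the work surface, if the arm or the gripper's body presses on something with over 40 N, if the wrist force passes 120 N, or if a joint passes its speed limit or range.

## Working session

There is one attempt and no reset: what is moved stays moved. The work goes in short steps, Python scripts to look and compute and a shell command to move; the robot and the scene stay as the last step left them, time stands still between calls to the robot, and variables do not carry over. Pictures are saved under pics/ and viewed, at most 10 in all, crops included, and the job is handed in when it is done.

```bash
mkdir -p pics; ls
python3 - <<'E'
from rig import status,cams,arm
import cv2,numpy as np
s=status.observe();print(s['time'],s['tcp_pos'],np.round(s['eef_rot'],3).tolist(),arm.hold_point_z,s['width'])
for n in("side","top"):
    cv2.imwrite(f'pics/{n}0.png',cams.grab_frame(n))
    c=cams.calibration(n);print(n,{k:(np.round(v,4).tolist()) for k,v in c.items()})
print({k:np.round(v,4).tolist() for k,v in cams.calibration('wrist').items()})
E
```

```text
pics
0.0 [ 0.25147408 -0.59844409  0.19722824] [[0.922, 0.387, -0.001], [0.387, -0.922, 0.002], [-0.0, -0.003, -1.0]] 0.0187 0.9973592706675893
side {'fx': 489.2691, 'fy': 489.2691, 'cx': 281.9153, 'cy': 212.0653, 'camera_from_world': [[-0.9881, -0.1539, 0.0019, 0.5888], [0.0895, -0.5645, 0.8206, -0.118], [-0.1252, 0.811, 0.5715, -1.391], [0.0, 0.0, 0.0, 1.0]]}
top {'fx': 392.8632, 'fy': 392.8632, 'cx': 285.5391, 'cy': 215.3702, 'camera_from_world': [[-0.1144, -0.9934, -0.0049, 0.0581], [0.9644, -0.1122, 0.2396, -0.586], [-0.2386, 0.0227, 0.9709, -1.0555], [0.0, 0.0, 0.0, 1.0]]}
{'fx': 356.2731, 'fy': 356.2731, 'cx': 275.6344, 'cy': 207.6386, 'tool_from_camera': [[-0.0004, 0.9548, 0.2971, 0.0756], [1.0, 0.0004, -0.0, 0.0002], [-0.0001, 0.2971, -0.9548, -0.177], [0.0, 0.0, 0.0, 1.0]]}
```

View pics/top0.png

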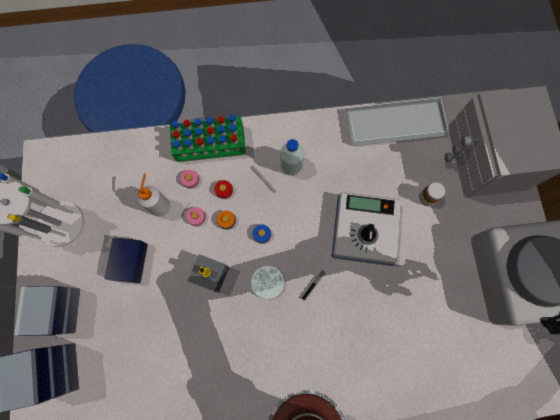

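View pics/side0.png

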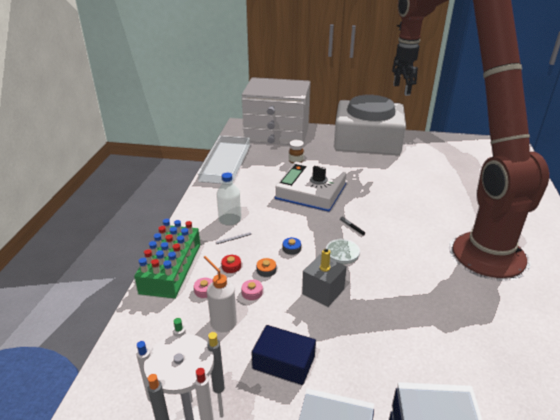

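The top view shows the robot base at the bottom (300,410).

- **Probe:** yellow handle in the grey stand at top (205,271), side (326,258). The yellow-topped pipette at top (14,217) could be mistaken for it, but it hangs in a carousel.
- **Orange puck:** top (227,219), side (266,266). Lookalikes are the red puck at (223,189), the pinks at (189,179) and (194,215), and the wash bottle cap at (145,193).
- **Blue puck:** top (262,233), side (291,245). Lookalikes are the blue caps on the bottle and in the green rack.
- **Selector:** top (367,233), side (319,174).

```bash
cat > h.py <<'E'
import numpy as np,cv2
from rig import status,cams,arm
from scipy.spatial.transform import Rotation as R
def cam(n,s=None):
    c=cams.calibration(n)
    if n=='wrist':
        s=s or status.observe();T=np.eye(4);T[:3,:3]=s['eef_rot'];T[:3,3]=s['tcp_pos']
        W=T@np.array(c['tool_from_camera'])
    else: W=np.linalg.inv(np.array(c['camera_from_world']))
    return c,W
def ray(C,u,v):
    c,W=C;d=W[:3,:3]@np.array([(u-c['cx'])/c['fx'],-(v-c['cy'])/c['fy'],-1]);return W[:3,3],d/np.linalg.norm(d)
def plane(C,uv,z):
    o,d=ray(C,*uv);return o+d*(z-o[2])/d[2]
def tri(*rs):
    A=sum(np.eye(3)-np.outer(d,d) for o,d in rs);b=sum((np.eye(3)-np.outer(d,d))@o for o,d in rs)
    p=np.linalg.solve(A,b);return p,max(np.linalg.norm(np.cross(p-o,d)) for o,d in rs)
def proj(C,p):
    c,W=C;q=np.linalg.inv(W)@np.append(p,1);return c['cx']+c['fx']*q[0]/-q[2],c['cy']+c['fy']*q[1]/q[2]
def blobs(img,lo,hi,roi,amin=8):
    h=cv2.cvtColor(img,cv2.COLOR_BGR2HSV);m=cv2.inRange(h,np.array(lo),np.array(hi));k=np.zeros_like(m);x0,y0,x1,y1=roi;k[y0:y1,x0:x1]=m[y0:y1,x0:x1]
    n,l,st,ce=cv2.connectedComponentsWithStats(k)
    return [(st[i].tolist(),ce[i].round(1).tolist()) for i in range(1,n) if st[i][4]>=amin]
def move(p,Rm):  # needed dp,dr units
    s=status.observe();R0=np.array(s['eef_rot'])
    dp=R0.T@(np.array(p)-s['tcp_pos'])/.025;dr=R.from_matrix(R0.T@Rm).as_rotvec(degrees=True)/5
    return dp.round(3),dr.round(3)
E
python3 - <<'E'
from h import *
T=cv2.imread('pics/top0.png');S=cv2.imread('pics/side0.png')
a=cv2.resize(T[160:300,130:410],None,fx=2.8,fy=2.8,interpolation=cv2.INTER_CUBIC)[:, :784]
b=cv2.resize(S[150:310,190:380],None,fx=2.,fy=2,interpolation=cv2.INTER_CUBIC)
cv2.imwrite('pics/c1.png',a);
def show(n,img,rois):
    for k,(lo,hi,roi) in rois.items(): print(n,k,blobs(img,lo,hi,roi))
Y=([22,120,90],[34,255,255]);O=([5,150,110],[20,255,255]);B=([100,150,60],[125,255,255])
show('top',T,{'probe':(*Y,(185,255,230,290)),'or':(*O,(212,205,242,233)),'bl':(*B,(248,220,276,247)),'knobblk':([0,0,0],[180,255,45],(350,218,385,250))})
show('side',S,{'probe':(*Y,(310,240,345,285)),'or':(*O,(250,250,282,282)),'bl':(*B,(278,234,305,258)),'knob':([0,0,0],[180,255,45],(305,160,335,190))})
ct=cam('top');cs=cam('side')
for n,t,s in(('probe',(205,271),(326,258)),('or',(227,219),(266,266)),('bl',(262,233),(291,245)),('knob',(367,233),(319,174))):
    print(n,tri(ray(ct,*t),ray(cs,*s)))
E
```

```text
top probe [([198, 267, 13, 10, 80], [205.0, 271.8])]
top or [([217, 211, 18, 17, 238], [225.3, 218.9])]
top bl [([253, 225, 17, 17, 186], [261.2, 233.2])]
top knobblk [([360, 224, 16, 18, 173], [367.4, 232.8])]
side probe [([320, 251, 10, 20, 160], [325.0, 260.9])]
side or [([257, 259, 19, 13, 169], [266.0, 265.1])]
side bl [([283, 238, 18, 11, 103], [291.5, 244.2])]
side knob [([313, 167, 12, 15, 143], [318.4, 174.1])]
probe (array([0.45174375, 0.22290494, 0.11019784]), np.float64(0.00011506956309271442))
or (array([0.61313851, 0.16579274, 0.0126149 ]), np.float64(0.0006597102093849072))
bl (array([0.55849632, 0.06512473, 0.01245369]), np.float64(0.0009990844010178482))
knob (array([ 0.50950227, -0.23093588,  0.08068062]), np.float64(0.00011487801059601775))
```

View pics/c1.png

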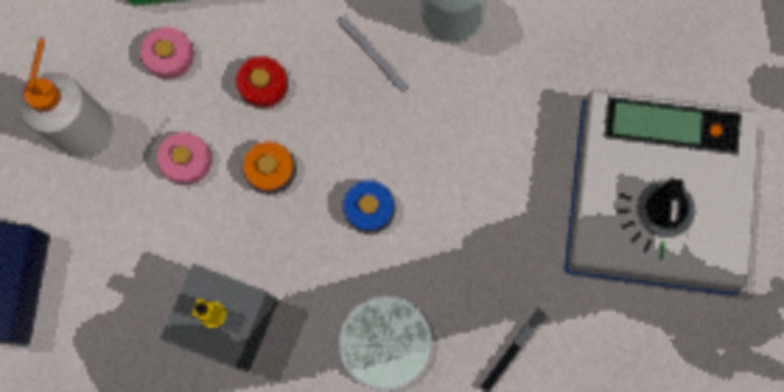

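The crop confirms the choices: probe in the grey stand at crop (208,312), orange puck at (268,165) beside the red and pink ones, and blue puck at (369,205). The knob is at (668,207) with its white pointer towards the green tick. Moving towards the selector first, to look from there.

```bash
python3 -m pendant '[{"dp":[15,-9.5,-2.2],"dr":[0,0,0],"grip":85},{"dp":[15,-9.5,-2.2],"dr":[0,0,0],"grip":85},{"dp":[15,-9.5,-2.2],"dr":[0,0,0],"grip":85},{"dp":[15,-9.5,-2.2],"dr":[0,0,0],"grip":85},{"dp":[15,-9.5,-2.2],"dr":[0,0,0],"grip":85}]'
python3 - <<'E'
from h import *
print(move((0.50,-0.22,0.25),np.diag([1.,-1,-1])),status.observe()['time'])
E
```

```text
time: 0.6
tcp_pos: [0.3942, -0.3937, 0.229]
eef_rot: [[0.922, 0.387, -0.001], [0.387, -0.922, 0.001], [-0.0, -0.001, -1.0]]
contact_force: [1.4, -0.3, -0.7]
width: 0.995
gripper_force: 0.0
(array([ 6.59 , -4.767, -0.837]), array([-9.000e-03,  4.000e-03,  4.557e+00])) 0.6
```

```bash
python3 -m pendant '[{"dp":[6.6,-4.8,-0.8],"dr":[0,0,4.5],"grip":85},{"dp":[6.6,-4.8,-0.8],"dr":[0,0,4.5],"grip":85},{"dp":[6.6,-4.8,-0.8],"dr":[0,0,4.5],"grip":85},{"dp":[6.6,-4.8,-0.8],"dr":[0,0,4.5],"grip":85},{"dp":[6.6,-4.8,-0.8],"dr":[0,0,4.5],"grip":85}]'
python3 - <<'E'
from h import *
s=status.observe();print(s['tcp_pos'],s['q'].round(0) if hasattr(s['q'],'round') else s['q'])
cv2.imwrite('pics/w1.png',cams.grab_frame('wrist'));import pickle;pickle.dump(s,open('pics/w1.pkl','wb'))
C=cam('wrist',s);print(proj(C,(.5095,-.231,.104)))
print(move((0.56,0.13,0.25),np.diag([1.,-1,-1])))
E
```

```text
time: 1.1
tcp_pos: [0.5035, -0.2122, 0.2493]
eef_rot: [[1.0, 0.019, 0.003], [0.019, -1.0, 0.005], [0.003, -0.005, -1.0]]
contact_force: [0.3, 0.2, 0.3]
width: 0.996
gripper_force: 0.0
[ 0.50347066 -0.21224209  0.24930986] [ 20.  23.   1.  95.  -1.  62. -68.]
(np.float64(296.6012446891552), np.float64(176.7882234604406))
(array([  2.528, -13.747,   0.015]), array([-0.039, -0.018,  0.183]))
```

View pics/w1.png

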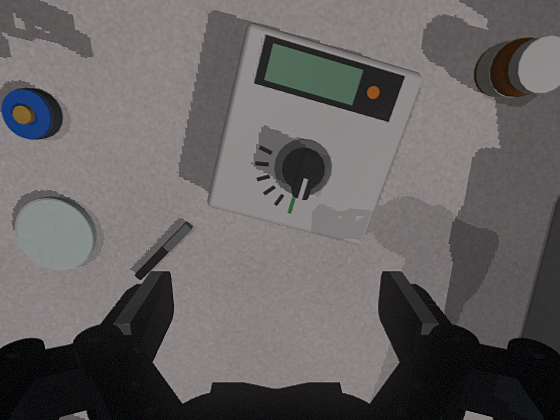

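The wrist view shows the knob at (303,170), its white pointer at (305,185) towards the green tick at (292,205). The blue stud is at (23,114). On to the pucks and stand.

```bash
python3 -m pendant '[{"dp":[0,-14,0],"dr":[0,0,0.2],"grip":85},{"dp":[0,-14,0],"dr":[0,0,0.2],"grip":85},{"dp":[0,-14,0],"dr":[0,0,0.2],"grip":85},{"dp":[0,-14,0],"dr":[0,0,0.2],"grip":85},{"dp":[0,-14,0],"dr":[0,0,0.2],"grip":85}]'>/dev/null;  python3 -m pendant '[{"dp":[-1.8,-5,0],"dr":[0,0,0],"grip":85},{"dp":[-1.8,-5,0],"dr":[0,0,0],"grip":85},{"dp":[-1.8,-5,0],"dr":[0,0,0],"grip":85},{"dp":[-1.8,-5,0],"dr":[0,0,0],"grip":85},{"dp":[-1.8,-5,0],"dr":[0,0,0],"grip":85}]';python3 - <<'E'
from h import *
import pickle
s=status.observe();print(s['tcp_pos'],s['q'])
f=cams.grab_frame('wrist');cv2.imwrite('pics/w2.png',f);pickle.dump(s,open('pics/w2.pkl','wb'))
C=cam('wrist',s)
for p in((.452,.223,.136),(.613,.166,.03),(.558,.065,.03)):print(proj(C,p))
E
```

```text
time: 2.15
tcp_pos: [0.4545, 0.1531, 0.2489]
eef_rot: [[1.0, -0.013, -0.0], [-0.013, -1.0, -0.001], [-0.0, 0.002, -1.0]]
contact_force: [-0.1, -0.2, -0.7]
width: 0.996
gripper_force: 0.0
[0.45453383 0.15313801 0.2488629 ] [ -16.79511652   17.20669283   -5.96530953  104.16459276    2.1419432
   58.78948923 -114.33741829]
(np.float64(192.2037034320187), np.float64(195.14588379521484))
(np.float64(259.9515662742809), np.float64(9.514382308633174))
(np.float64(358.7265329123833), np.float64(67.51522615499755))
```

View pics/w2.png

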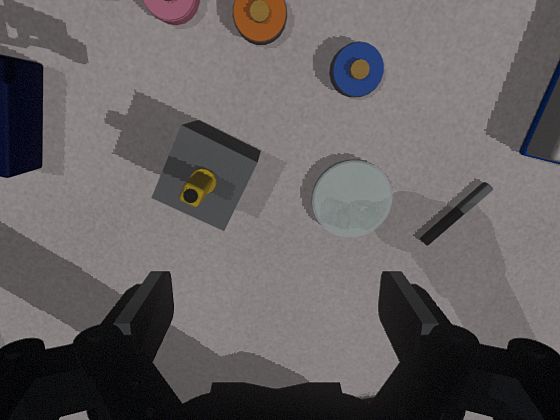

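The wrist picture shows the black-topped probe handle end at (190,196), the orange stud at (260,10) and the blue stud at (360,69), all close to where I predicted. The pink puck is at the top left. Moving above the probe.

```bash
python3 -m pendant '[{"dp":[-0.1,-2.8,1.6],"dr":[0,0,0],"grip":85},{"dp":[-0.1,-2.8,1.6],"dr":[0,0,0],"grip":85},{"dp":[-0.1,-2.8,1.6],"dr":[0,0,0],"grip":85},{"dp":[-0.1,-2.8,1.6],"dr":[0,0,0],"grip":85}]' >/dev/null;python3 - <<'E'
from h import *
import pickle
s=status.observe();print(s['tcp_pos'])
f=cams.grab_frame('wrist');pickle.dump(s,open('pics/w3.pkl','wb'))
cv2.imwrite('pics/w3f.png',f)
cv2.imwrite('pics/w3.png',cv2.resize(f[100:330,170:400],None,fx=2.6,fy=2.6,interpolation=cv2.INTER_CUBIC))
C=cam('wrist',s);print(proj(C,(.452,.223,.136)))
w2=cv2.imread('pics/w2.png');C2=cam('wrist',pickle.load(open('pics/w2.pkl','rb')))
BR=([10,60,90],[24,220,230])
for n,im in(('w2',w2),('w3',f)):
    print(n,blobs(im,[15,80,80],[24,210,230],(180,0,420,110),20))
T=cv2.imread('pics/top0.png')
print(proj(C,(.613,.166,.03)),proj(C,(.558,.065,.03)))
print('yel',blobs(f,[22,120,60],[34,255,255],(150,80,450,300),20))
E
```

```text
[0.45367928 0.22217412 0.20862022]
(np.float64(273.8937026415637), np.float64(207.25691852123825))
w2 [([249, 0, 21, 22, 353], [259.2, 10.4]), ([350, 59, 19, 20, 287], [359.4, 68.8])]
w3 [([324, 0, 22, 11, 173], [334.6, 3.9])]
(np.float64(335.7034085347572), np.float64(-3.5853719678428604)) (np.float64(442.5672891984626), np.float64(61.60730022293771))
yel [([258, 176, 30, 45, 678], [271.7, 195.6])]
```

View pics/w3.png

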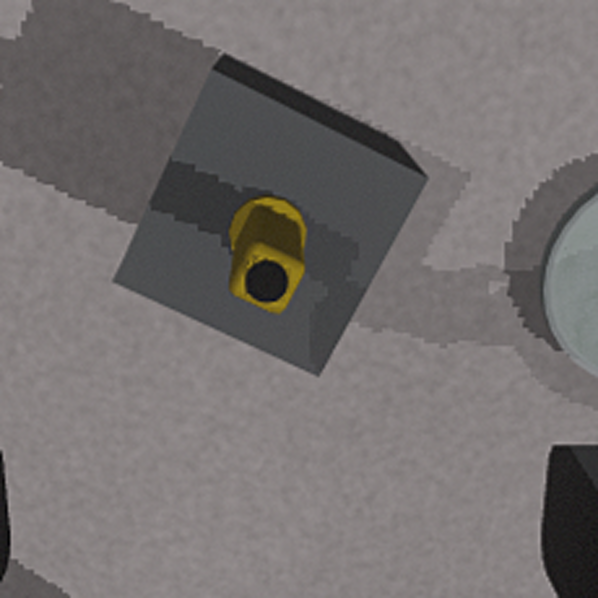

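The probe sits upright: its square top face centres at crop (267,281), that is (272.7,208). Its flats are turned about 17° clockwise in the image, and the stand about 26°. I'll compute this precisely.

Run:
```python
from h import *
import pickle
f=cv2.imread('pics/w3f.png');s=pickle.load(open('pics/w3.pkl','rb'));C=cam('wrist',s)
h=cv2.cvtColor(f,cv2.COLOR_BGR2HSV)
for (u,v) in((262,205),(284,205),(272,218),(272,190),(272,178),(272,196)): print((u,v),h[v,u],end=' ')
# black dot centre
m=cv2.inRange(f,(0,0,0),(60,60,60));k=np.zeros_like(m);k[195:222,255:292]=m[195:222,255:292]
M=cv2.moments(k,True);dot=(M['m10']/M['m00'],M['m01']/M['m00']);print('\ndot',dot,M['m00'],plane(C,dot,.136))
for V in(140,160,180):
    y=cv2.inRange(h,np.array([20,100,V]),np.array([36,255,255]));y[:193]=0;y[225:]=0;y[:,:250]=0;y[:,295:]=0
    p=cv2.findNonZero(y|k)
    r=cv2.minAreaRect(p);c=np.array([plane(C,q,.136)[:2] for q in cv2.boxPoints(r)]);e=np.diff(np.vstack([c,c[:1]]),axis=0)
    print(V,len(p),r,np.linalg.norm(e,axis=1).round(4),np.degrees(np.arctan2(e[:,1],e[:,0])).round(1),c.mean(0).round(4))
# two-view height of handle end: w2 and w3 dots + top/side
w2=cv2.imread('pics/w2.png');C2=cam('wrist',pickle.load(open('pics/w2.pkl','rb')))
m=cv2.inRange(w2,(0,0,0),(60,60,60));k2=np.zeros_like(m);k2[184:208,178:204]=m[184:208,178:204];M=cv2.moments(k2,True);d2=(M['m10']/M['m00'],M['m01']/M['m00'])
print('handle end tri',d2,tri(ray(C2,*d2),ray(C,*dot)))
# stand corners
for q in((252.7,127),(334.2,169.2),(292.7,244.2),(213.5,208.5)):print(plane(C,q,.08).round(4))
print('mouth',np.mean([plane(C,q,.08) for q in((252.7,127),(334.2,169.2),(292.7,244.2),(213.5,208.5))],0))
ct=cam('top');cs=cam('side')
print('top dot?',proj(ct,(.4525,.2225,.136)),proj(cs,(.4525,.2225,.136)))
for n,q in(('or',(259.2,10.4)),('bl',(359.4,68.8))):print(n,plane(C2,q,.03))
```

```text
(262, 205) [ 23 187 113] (284, 205) [ 24 209 145] (272, 218) [ 25 211 133] (272, 190) [ 22 153  60] (272, 178) [ 24 207 143] (272, 196) [ 25 204 121] 
dot (272.7368421052632, 206.71929824561403) 228.0 [0.45242643 0.22384104 0.136     ]
140 299 ((272.4999694824219, 207.0), (23.08019256591797, 26.61400032043457), 83.6598129272461) [0.0193 0.0177 0.0197 0.0177] [ -84.4 -174.4   95.8    4.4] [0.4521 0.224 ]
160 228 ((272.3231506347656, 205.40853881835938), (19.877676010131836, 26.61400032043457), 83.6598129272461) [0.0193 0.0152 0.0197 0.0152] [ -84.4 -174.4   95.8    4.4] [0.4534 0.2241]
180 228 ((272.3231506347656, 205.40853881835938), (19.877676010131836, 26.61400032043457), 83.6598129272461) [0.0193 0.0152 0.0197 0.0152] [ -84.4 -174.4   95.8    4.4] [0.4534 0.2241]
handle end tri (191.27428571428572, 194.24571428571429) (array([0.45255279, 0.22381229, 0.13579301]), np.float64(0.0001843869484270992))
[0.5054 0.24   0.08  ]
[0.4684 0.1704 0.08  ]
[0.3984 0.2066 0.08  ]
[0.4343 0.2778 0.08  ]
mouth [0.45162696 0.22370916 0.08      ]
top dot? (np.float64(203.12300645882357), np.float64(269.72899117555846)) (np.float64(326.2228614783447), np.float64(249.7120743921858))
or [0.6122265  0.16676638 0.03      ]
bl [0.55674677 0.06423081 0.03      ]
```

Run:
```python
from h import *
import pickle
f=cv2.imread('pics/w3f.png');s=pickle.load(open('pics/w3.pkl','rb'));C=cam('wrist',s)
h=cv2.cvtColor(f,cv2.COLOR_BGR2HSV)
def rep(c):
    c=np.array(c);e=np.diff(np.vstack([c,c[:1]]),axis=0);print(np.linalg.norm(e,axis=1).round(4),(np.degrees(np.arctan2(e[:,1],e[:,0]))%90).round(1),c.mean(0).round(4))
rep([plane(C,(u/2.6+170,v/2.6+100),.136)[:2] for u,v in((247,243),(303,258),(284,312),(232,292))])
for V in(90,100,110):
    y=cv2.inRange(h,np.array([15,80,V]),np.array([36,255,255]));y[225:]=0;y[:193]=0
    y[:,:250]=0;y[:,295:]=0
    r=cv2.minAreaRect(cv2.findNonZero(y));rep([plane(C,q,.136)[:2] for q in cv2.boxPoints(r)])
th=np.radians(-17);Rz=np.array([[np.cos(th),-np.sin(th),0],[np.sin(th),np.cos(th),0],[0,0,1]])
print(move((.4525,.2238,.0923),Rz@np.diag([1.,-1,-1])))
```

```text
[0.0162 0.0169 0.0159 0.015 ] [73.6 70.9 66.9 72.2] [0.4527 0.224 ]
[0.0196 0.0207 0.02   0.0207] [89.1 89.6 89.1 88.3] [0.4525 0.224 ]
[0.0196 0.0207 0.02   0.0207] [89.1 89.6 89.1 88.3] [0.4525 0.224 ]
[0.0196 0.0197 0.0201 0.0197] [1.3 1.7 1.3 0.4] [0.4526 0.2237]
(array([-0.068, -0.088,  4.675]), array([ 0.019, -0.008,  3.212]))
```

```bash
python3 -m pendant '[{"dp":[0,-0.1,0],"dr":[0,0,1.7],"grip":60},{"dp":[-0.05,-0.1,0],"dr":[0,0,3.4],"grip":50},{"dp":[-0.05,-0.1,1.5],"dr":[0,0,3.6],"grip":50},{"dp":[-0.05,-0.1,3],"dr":[0,0,3.6],"grip":50},{"dp":[-0.05,-0.1,4.5],"dr":[0,0,3.6],"grip":50}]' 40; python3 -m pendant '[{"dp":[0,0,0],"dr":[0,0,0],"grip":50}]'
python3 - <<'E'
from h import *
s=status.observe()
th=np.radians(-19);Rz=np.array([[np.cos(th),-np.sin(th),0],[np.sin(th),np.cos(th),0],[0,0,1]])
print(s['tcp_pos'],move((.4525,.2238,.096),Rz@np.diag([1.,-1,-1])))
E
```

```text
time: 3.15
tcp_pos: [0.4537, 0.2247, 0.0968]
eef_rot: [[0.946, -0.325, 0.004], [-0.325, -0.946, 0.0], [0.004, -0.001, -1.0]]
contact_force: [1.4, -1.1, 0.2]
width: 0.589
gripper_force: 0.0
time: 3.25
tcp_pos: [0.4495, 0.2228, 0.0935]
eef_rot: [[0.946, -0.324, -0.008], [-0.324, -0.946, -0.006], [-0.005, 0.008, -1.0]]
contact_force: [0.6, 0.1, 0.4]
width: 0.587
gripper_force: 0.0
[0.44951253 0.22278795 0.09351015] (array([ 0.099, -0.076, -0.101]), array([0.091, 0.061, 0.014]))
```

```bash
python3 -m pendant '[{"dp":[0,0,0],"dr":[0,0,0],"grip":50},{"dp":[0,0,0],"dr":[0,0,0],"grip":50},{"dp":[0,0,0],"dr":[0,0,0],"grip":50}]'|head -3
python3 - <<'E'
from h import *
s=status.observe()
th=np.radians(-19);Rz=np.array([[np.cos(th),-np.sin(th),0],[np.sin(th),np.cos(th),0],[0,0,1]])
print(s['tcp_pos'],move((.4525,.2238,.096),Rz@np.diag([1.,-1,-1])))
E
```

```text
time: 3.55
tcp_pos: [0.4533, 0.2274, 0.0988]
eef_rot: [[0.947, -0.321, 0.004], [-0.321, -0.947, 0.002], [0.003, -0.003, -1.0]]
[0.45331087 0.22740205 0.09883904] (array([0.015, 0.147, 0.113]), array([-0.038, -0.037,  0.05 ]))
```

```bash
for i in 1 2 3 4; do python3 -m pendant '[{"dp":[0,0,0],"dr":[0,0,0],"grip":50}]'|sed -n 2,3p; done
```

```text
tcp_pos: [0.4527, 0.2274, 0.0982]
eef_rot: [[0.947, -0.321, 0.003], [-0.321, -0.947, 0.002], [0.002, -0.002, -1.0]]
tcp_pos: [0.4521, 0.2272, 0.0976]
eef_rot: [[0.947, -0.321, 0.002], [-0.321, -0.947, 0.001], [0.001, -0.001, -1.0]]
tcp_pos: [0.4518, 0.2272, 0.0971]
eef_rot: [[0.947, -0.321, 0.001], [-0.321, -0.947, 0.0], [0.001, -0.001, -1.0]]
tcp_pos: [0.4516, 0.2271, 0.0968]
eef_rot: [[0.947, -0.321, 0.0], [-0.321, -0.947, 0.0], [0.0, -0.0, -1.0]]
```

```bash
python3 -m pendant '[{"dp":[0.08,0.11,0],"dr":[0,0,0],"grip":50},{"dp":[0.08,0.11,0],"dr":[0,0,0],"grip":50},{"dp":[0.08,0.11,0],"dr":[0,0,0],"grip":50},{"dp":[0.08,0.11,0],"dr":[0,0,0],"grip":30},{"dp":[0.08,0.11,0],"dr":[0,0,0],"grip":24}]'; python3 -m pendant '[{"dp":[0,0,0],"dr":[0,0,0],"grip":10},{"dp":[0,0,0],"dr":[0,0,0],"grip":5},{"dp":[0,0,0],"dr":[0,0,0],"grip":5},{"dp":[0,0,0],"dr":[0,0,0],"grip":5},{"dp":[0,0,0],"dr":[0,0,0],"grip":5}]' 50
```

```text
time: 4.45
tcp_pos: [0.4526, 0.2238, 0.0967]
eef_rot: [[0.947, -0.321, -0.0], [-0.321, -0.947, 0.0], [-0.0, -0.0, -1.0]]
contact_force: [0.1, -0.5, 0.8]
width: 0.286
gripper_force: 0.0
time: 4.95
tcp_pos: [0.4528, 0.2239, 0.0969]
eef_rot: [[0.947, -0.321, 0.0], [-0.321, -0.947, 0.0], [0.0, -0.0, -1.0]]
contact_force: [-0.5, 0.3, 3.4]
width: 0.184
gripper_force: 48.8
```

```bash
python3 -m pendant '[{"dp":[0,0,-0.4],"dr":[0,0,0],"grip":5},{"dp":[0,0,-1.2],"dr":[0,0,0],"grip":5},{"dp":[0,0,-2.2],"dr":[0,0,0],"grip":5},{"dp":[0,0,-3.2],"dr":[0,0,0],"grip":5},{"dp":[0,0,-4],"dr":[0,0,0],"grip":5}]'
python3 - <<'E'
from h import *
s=status.observe();print(move((.5567,.0642,.160),np.array(s['eef_rot'])))
E
```

```text
time: 5.45
tcp_pos: [0.4527, 0.2236, 0.1984]
eef_rot: [[0.947, -0.321, 0.001], [-0.321, -0.947, 0.0], [0.001, -0.001, -1.0]]
contact_force: [0.0, 1.1, -0.4]
width: 0.189
gripper_force: 48.9
(array([5.984, 4.706, 1.535]), array([0., 0., 0.]))
```

```bash
python3 -m pendant '[{"dp":[1.2,0.94,0],"dr":[0,0,0],"grip":5},{"dp":[2.4,1.9,0.2],"dr":[0,0,0],"grip":5},{"dp":[3.8,3,0.6],"dr":[0,0,0],"grip":5},{"dp":[5.2,4.1,1],"dr":[0,0,0],"grip":5},{"dp":[6,4.7,1.4],"dr":[0,0,0],"grip":5}]'|sed -n 2p;python3 -m pendant '[{"dp":[0,0,0],"dr":[0,0,0],"grip":5},{"dp":[0,0,0],"dr":[0,0,0],"grip":5},{"dp":[0,0,0],"dr":[0,0,0],"grip":5},{"dp":[0,0,0],"dr":[0,0,0],"grip":5},{"dp":[0,0,0],"dr":[0,0,0],"grip":5}]'
python3 - <<'E'
from h import *
import pickle
s=status.observe();f=cams.grab_frame('wrist');C=cam('wrist',s);pickle.dump(s,open('pics/w4.pkl','wb'))
cv2.imwrite('pics/w4.png',f)
print(s['tcp_pos'],move((.5567,.0642,.160),np.array(s['eef_rot'])))
print('stud',proj(C,(.5567,.0642,.03)),'tip',proj(C,np.array(s['tcp_pos'])+[0,0,-.087]))
print(blobs(f,[10,80,60],[24,230,240],(0,0,560,300),30))
E
```

```text
tcp_pos: [0.5586, 0.0592, 0.1616]
time: 6.45
tcp_pos: [0.5568, 0.0657, 0.1622]
eef_rot: [[0.948, -0.319, 0.0], [-0.319, -0.948, 0.001], [0.0, -0.001, -1.0]]
contact_force: [-0.4, 0.6, -0.4]
width: 0.192
gripper_force: 48.9
[0.55675345 0.06568863 0.16216993] (array([0.011, 0.048, 0.084]), array([ 0.002, -0.   , -0.005]))
stud (np.float64(276.9864266965577), np.float64(185.416895614628)) tip (np.float64(275.2675330091917), np.float64(199.86703246629324))
[([81, 36, 28, 28, 594], [94.4, 49.7]), ([118, 133, 61, 59, 2802], [147.6, 161.8]), ([30, 164, 27, 22, 414], [42.3, 174.5]), ([266, 175, 22, 22, 364], [276.7, 185.6]), ([252, 215, 46, 85, 2413], [274.7, 251.0])]
```

View pics/w4.png

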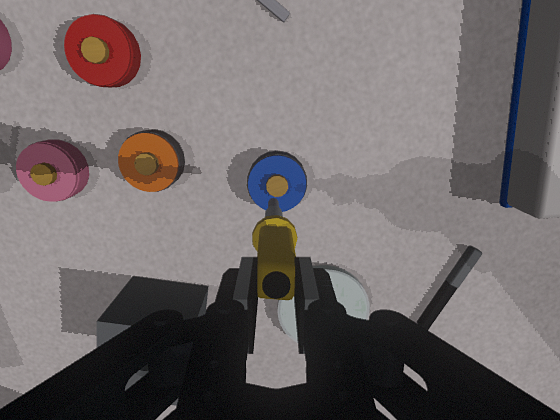

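The view shows the probe held upright with its tip by (275,200), ready over the blue stud at (277,186). The orange stud is at (146,162), with the red puck at (95,50) and the pink at (42,174). Descending in stages.

```bash
python3 - <<'E'
from h import *
import pickle
C=cam('wrist',pickle.load(open('pics/w4.pkl','rb')));C2=cam('wrist',pickle.load(open('pics/w2.pkl','rb')))
print('bl',tri(ray(C,276.7,185.6),ray(C2,359.4,68.8)),'or',tri(ray(C,145.5,163),ray(C2,259.2,10.4)),plane(C,(145.5,163),.03))
E
python3 -m pendant '[{"dp":[0,0.04,0.4],"dr":[0,0,0],"grip":5},{"dp":[0,0.04,0.9],"dr":[0,0,0],"grip":5},{"dp":[0,0.04,1.3],"dr":[0,0,0],"grip":5},{"dp":[0,0.04,1.6],"dr":[0,0,0],"grip":5},{"dp":[0,0.04,1.6],"dr":[0,0,0],"grip":5}]' >/dev/null; python3 -m pendant '[{"dp":[0,0,0.02],"dr":[0,0,0],"grip":5},{"dp":[0,0,0.04],"dr":[0,0,0],"grip":5},{"dp":[0,0,0.06],"dr":[0,0,0],"grip":5},{"dp":[0,0,0.06],"dr":[0,0,0],"grip":5},{"dp":[0,0,0.06],"dr":[0,0,0],"grip":5}]'
```

```text
bl (array([0.55679547, 0.06442828, 0.03077958]), np.float64(1.095804210374143e-05)) or (array([0.61240613, 0.16683007, 0.02995381]), np.float64(9.071307434505717e-05)) [0.61248069 0.1668692  0.03      ]
time: 7.5
tcp_pos: [0.5569, 0.0634, 0.1204]
eef_rot: [[0.947, -0.321, 0.0], [-0.321, -0.947, 0.0], [0.0, -0.0, -1.0]]
contact_force: [0.6, -0.7, -1.0]
width: 0.191
gripper_force: 48.9
```

```bash
python3 -m pendant '[{"dp":[0,0,0.06],"dr":[0,0,0],"grip":5},{"dp":[0,0,0.12],"dr":[0,0,0],"grip":5},{"dp":[0,0,0.18],"dr":[0,0,0],"grip":5},{"dp":[0,0,0.22],"dr":[0,0,0],"grip":5},{"dp":[0,0,0.22],"dr":[0,0,0],"grip":5}]'|sed -n '1,2p;4p'; for i in 1 2; do python3 -m pendant '[{"dp":[0,0,0],"dr":[0,0,0],"grip":5}]'|sed -n '1,2p;4p'; done
```

```text
time: 8.0
tcp_pos: [0.557, 0.0634, 0.1149]
contact_force: [-0.2, 0.8, 1.1]
time: 8.1
tcp_pos: [0.557, 0.0634, 0.1149]
contact_force: [-1.3, -0.3, 1.0]
time: 8.2
tcp_pos: [0.557, 0.0634, 0.1149]
contact_force: [-0.1, 0.3, 1.2]
```

```bash
python3 -m pendant '[{"dp":[0,0,0.03],"dr":[0,0,0],"grip":5},{"dp":[0,0,0.05],"dr":[0,0,0],"grip":5},{"dp":[0,0,0.05],"dr":[0,0,0],"grip":5},{"dp":[0,0,0.05],"dr":[0,0,0],"grip":5}]'|sed -n '1,2p;4p'; for i in 1 2 ; do python3 -m pendant '[{"dp":[0,0,0],"dr":[0,0,0],"grip":5}]'|sed -n '1,2p;4p'; done
```

```text
time: 8.6
tcp_pos: [0.5569, 0.0635, 0.1136]
contact_force: [-0.3, -0.7, 3.8]
time: 8.7
tcp_pos: [0.5568, 0.0634, 0.1135]
contact_force: [-0.3, 0.8, 2.5]
time: 8.8
tcp_pos: [0.5568, 0.0635, 0.1135]
contact_force: [-0.5, -0.2, 2.5]
```

```bash
python3 -m pendant '[{"dp":[0,0,-0.2],"dr":[0,0,0],"grip":5},{"dp":[0,0,-0.7],"dr":[0,0,0],"grip":5},{"dp":[0,0,-1.2],"dr":[0,0,0],"grip":5},{"dp":[0,0,-1.4],"dr":[0,0,0],"grip":5},{"dp":[0,0,-1.4],"dr":[0,0,0],"grip":5}]' |sed -n 2p
python3 - <<'E'
from h import *
s=status.observe();print(move((.6124,.1668,.150),np.array(s['eef_rot'])))
E
```

```text
tcp_pos: [0.5575, 0.0635, 0.1498]
(array([ 7.550e-01, -4.617e+00, -1.000e-03]), array([0., 0., 0.]))
```

```bash
python3 -m pendant '[{"dp":[0.15,-0.9,0],"dr":[0,0,0],"grip":5},{"dp":[0.3,-2,0],"dr":[0,0,0],"grip":5},{"dp":[0.5,-3.1,0],"dr":[0,0,0],"grip":5},{"dp":[0.65,-4,0],"dr":[0,0,0],"grip":5},{"dp":[0.76,-4.6,0],"dr":[0,0,0],"grip":5}]' |sed -n 2p;  python3 -m pendant '[{"dp":[0,0,0],"dr":[0,0,0],"grip":5},{"dp":[0,0,0],"dr":[0,0,0],"grip":5},{"dp":[0,0,0],"dr":[0,0,0],"grip":5},{"dp":[0,0,0],"dr":[0,0,0],"grip":5},{"dp":[0,0,0],"dr":[0,0,0],"grip":5}]'|sed -n 2,4p
python3 - <<'E'
from h import *
s=status.observe();f=cams.grab_frame('wrist');C=cam('wrist',s)
cv2.imwrite('pics/w5.png',f)
print(move((.6124,.1668,.120),np.array(s['eef_rot'])))
print('stud',proj(C,(.6124,.1668,.03)),'tip',proj(C,np.array(s['tcp_pos'])+[0,0,-.087]))
print(blobs(f,[15,60,60],[24,230,240],(230,140,320,230),30))
E
```

```text
tcp_pos: [0.6115, 0.1687, 0.1478]
tcp_pos: [0.6115, 0.1652, 0.1486]
eef_rot: [[0.947, -0.322, -0.0], [-0.322, -0.947, -0.0], [0.0, 0.0, -1.0]]
contact_force: [-0.3, -0.1, -1.2]
(array([ 0.016, -0.062,  1.145]), array([-0.002, -0.   ,  0.003]))
stud (np.float64(273.09289177502035), np.float64(189.2265698546797)) tip (np.float64(275.14543499570533), np.float64(199.84644725801923))
[([262, 179, 23, 22, 383], [272.7, 189.4]), ([254, 215, 42, 15, 386], [274.0, 223.6])]
```

```bash
python3 -m pendant '[{"dp":[0.02,-0.05,0.3],"dr":[0,0,0],"grip":5},{"dp":[0.02,-0.05,0.7],"dr":[0,0,0],"grip":5},{"dp":[0.02,-0.05,1],"dr":[0,0,0],"grip":5},{"dp":[0.02,-0.05,1.1],"dr":[0,0,0],"grip":5},{"dp":[0.02,-0.05,1.1],"dr":[0,0,0],"grip":5}]' |sed -n '2p;4p'; python3 -m pendant '[{"dp":[0,0,0],"dr":[0,0,0],"grip":5},{"dp":[0,0,0],"dr":[0,0,0],"grip":5}]'|sed -n '2p;4p'
```

```text
tcp_pos: [0.6119, 0.1671, 0.1199]
contact_force: [0.3, 0.3, -0.6]
tcp_pos: [0.6128, 0.1674, 0.1213]
contact_force: [-0.3, 0.6, -0.0]
```

```bash
python3 -m pendant '[{"dp":[0,0,0.08],"dr":[0,0,0],"grip":5},{"dp":[0,0,0.16],"dr":[0,0,0],"grip":5},{"dp":[0,0,0.22],"dr":[0,0,0],"grip":5},{"dp":[0,0,0.28],"dr":[0,0,0],"grip":5},{"dp":[0,0,0.3],"dr":[0,0,0],"grip":5}]'|sed -n '1,2p;4p'; for i in 1 2; do python3 -m pendant '[{"dp":[0,0,0],"dr":[0,0,0],"grip":5}]'|sed -n '1,2p;4p'; done
```

```text
time: 11.55
tcp_pos: [0.6129, 0.1674, 0.1138]
contact_force: [-0.1, 0.4, 1.2]
time: 11.65
tcp_pos: [0.6128, 0.1674, 0.1138]
contact_force: [-0.3, -0.5, 2.9]
time: 11.75
tcp_pos: [0.6128, 0.1674, 0.1138]
contact_force: [0.2, -0.6, 2.8]
```

```bash
python3 -m pendant '[{"dp":[0,0,0],"dr":[0,0,0],"grip":5},{"dp":[0,0,0],"dr":[0,0,0],"grip":5},{"dp":[0,0,0],"dr":[0,0,0],"grip":5}]'|sed -n '1,2p;4p';python3 -m pendant '[{"dp":[0,0,-0.2],"dr":[0,0,0],"grip":5},{"dp":[0,0,-1],"dr":[0,0,0],"grip":5},{"dp":[0,0,-2],"dr":[0,0,0],"grip":5},{"dp":[0,0,-3],"dr":[0,0,0],"grip":5},{"dp":[0,0,-3.4],"dr":[0,0,0],"grip":5}]' |sed -n 2p
python3 - <<'E'
from h import *
s=status.observe();print(move((.4527,.2238,.199),np.array(s['eef_rot'])))
E
```

```text
time: 12.05
tcp_pos: [0.6126, 0.1673, 0.1136]
contact_force: [0.4, -0.2, 2.7]
tcp_pos: [0.6134, 0.1676, 0.2007]
(array([-6.81 , -0.069,  0.048]), array([0., 0., 0.]))
```

```bash
python3 -m pendant '[{"dp":[-1.2,0,0],"dr":[0,0,0],"grip":5},{"dp":[-2.8,0,0],"dr":[0,0,0],"grip":5},{"dp":[-4.4,0,0],"dr":[0,0,0],"grip":5},{"dp":[-5.9,-0.07,0],"dr":[0,0,0],"grip":5},{"dp":[-6.8,-0.07,0],"dr":[0,0,0],"grip":5}]' |sed -n 2p;  python3 -m pendant '[{"dp":[0,0,0],"dr":[0,0,0],"grip":5},{"dp":[0,0,0],"dr":[0,0,0],"grip":5},{"dp":[0,0,0],"dr":[0,0,0],"grip":5},{"dp":[0,0,0],"dr":[0,0,0],"grip":5},{"dp":[0,0,0],"dr":[0,0,0],"grip":5}]' >/dev/null;  python3 -m pendant '[{"dp":[0,0,0],"dr":[0,0,0],"grip":5},{"dp":[0,0,0],"dr":[0,0,0],"grip":5}]'
python3 - <<'E'
from h import *
s=status.observe();print(move((.4527,.2238,.0969),np.array(s['eef_rot'])))
E
```

```text
tcp_pos: [0.4479, 0.2246, 0.1976]
time: 13.75
tcp_pos: [0.4522, 0.2233, 0.1983]
eef_rot: [[0.947, -0.321, -0.0], [-0.321, -0.947, -0.0], [-0.0, 0.0, -1.0]]
contact_force: [0.4, 0.7, -0.4]
width: 0.187
gripper_force: 48.9
(array([ 0.012, -0.027,  4.057]), array([0., 0., 0.]))
```

```bash
python3 -m pendant '[{"dp":[0.02,-0.03,0.2],"dr":[0,0,0],"grip":5},{"dp":[0.02,-0.03,0.6],"dr":[0,0,0],"grip":5},{"dp":[0.02,-0.03,1],"dr":[0,0,0],"grip":5},{"dp":[0.02,-0.03,1.3],"dr":[0,0,0],"grip":5},{"dp":[0.02,-0.03,1.6],"dr":[0,0,0],"grip":5}]' |sed -n '2p;4p';  python3 -m pendant '[{"dp":[0,0,0.3],"dr":[0,0,0],"grip":5},{"dp":[0,0,0.7],"dr":[0,0,0],"grip":5},{"dp":[0,0,1.1],"dr":[0,0,0],"grip":5},{"dp":[0,0,1.5],"dr":[0,0,0],"grip":5},{"dp":[0,0,1.8],"dr":[0,0,0],"grip":5}]' |sed -n '2p;4p';  python3 -m pendant '[{"dp":[0,0,0.1],"dr":[0,0,0],"grip":5},{"dp":[0,0,0.2],"dr":[0,0,0],"grip":5},{"dp":[0,0,0.3],"dr":[0,0,0],"grip":5},{"dp":[0,0,0.4],"dr":[0,0,0],"grip":5},{"dp":[0,0,0.4],"dr":[0,0,0],"grip":5}]'
```

```text
tcp_pos: [0.4524, 0.2238, 0.1574]
contact_force: [0.3, 0.1, -0.8]
tcp_pos: [0.4524, 0.2238, 0.1124]
contact_force: [-0.9, 0.6, -1.2]
time: 15.25
tcp_pos: [0.4527, 0.224, 0.1033]
eef_rot: [[0.947, -0.321, -0.0], [-0.321, -0.947, 0.0], [-0.0, 0.0, -1.0]]
contact_force: [-0.2, 0.6, -0.6]
width: 0.188
gripper_force: 48.9
```

```bash
python3 -m pendant '[{"dp":[0,0,0.08],"dr":[0,0,0],"grip":5},{"dp":[0,0,0.16],"dr":[0,0,0],"grip":5},{"dp":[0,0,0.22],"dr":[0,0,0],"grip":5},{"dp":[0,0,0.26],"dr":[0,0,0],"grip":5},{"dp":[0,0,0.26],"dr":[0,0,0],"grip":5}]' |sed -n '2p;4p'; python3 -m pendant '[{"dp":[0,0,0.03],"dr":[0,0,0],"grip":5},{"dp":[0,0,0.03],"dr":[0,0,0],"grip":5}]' |sed -n '2p;4p'
```

```text
tcp_pos: [0.4528, 0.224, 0.097]
contact_force: [-0.3, -0.1, -0.5]
tcp_pos: [0.4532, 0.2242, 0.0968]
contact_force: [-1.4, 0.3, 5.5]
```

Collar is seated: the force rises right at the original height. Releasing.

```bash
python3 -m pendant '[{"dp":[0,0,0],"dr":[0,0,0],"grip":20},{"dp":[0,0,0],"dr":[0,0,0],"grip":30},{"dp":[0,0,0],"dr":[0,0,0],"grip":45},{"dp":[0,0,0],"dr":[0,0,0],"grip":50},{"dp":[0,0,0],"dr":[0,0,0],"grip":50}]'; python3 -m pendant '[{"dp":[0,0,-0.5],"dr":[0,0,0],"grip":50},{"dp":[0,0,-1.5],"dr":[0,0,0],"grip":50},{"dp":[0,0,-3],"dr":[0,0,0],"grip":50},{"dp":[0,0,-4.2],"dr":[0,0,0],"grip":50},{"dp":[0,0,-5],"dr":[0,0,0],"grip":50}]'|sed -n 2p
python3 - <<'E'
from h import *
cv2.imwrite('pics/w6f.png',cams.grab_frame('wrist'));s=status.observe();f=cv2.imread('pics/w6f.png');C=cam('wrist',s)
S=cams.grab_frame('side')
m=cv2.inRange(f,(0,0,0),(60,60,60));k=np.zeros_like(m);k[170:235,240:310]=m[170:235,240:310]
n,l,st,ce=cv2.connectedComponentsWithStats(k);print([(st[i].tolist(),ce[i],plane(C,ce[i],.136)) for i in range(1,n) if st[i][4]>60])
a=cv2.resize(f[80:330,150:400],(500,500));b=cv2.resize(S[200:325,260:385],(300,300));b=np.vstack([b,np.zeros((200,300,3),np.uint8)])
cv2.imwrite('pics/w6.png',np.hstack([a,b]))
E
```

```text
time: 16.45
tcp_pos: [0.4526, 0.224, 0.0961]
eef_rot: [[0.947, -0.321, -0.0], [-0.321, -0.947, -0.0], [-0.0, 0.0, -1.0]]
contact_force: [-0.2, -0.4, -0.5]
width: 0.584
gripper_force: 0.0
tcp_pos: [0.4535, 0.2244, 0.2235]
[([240, 171, 34, 22, 375], array([251.464, 181.48 ]), array([0.47469365, 0.23850355, 0.136     ])), ([268, 196, 16, 15, 175], array([275.50285714, 202.85142857]), array([0.45260548, 0.22649244, 0.136     ]))]
```

View pics/w6.png

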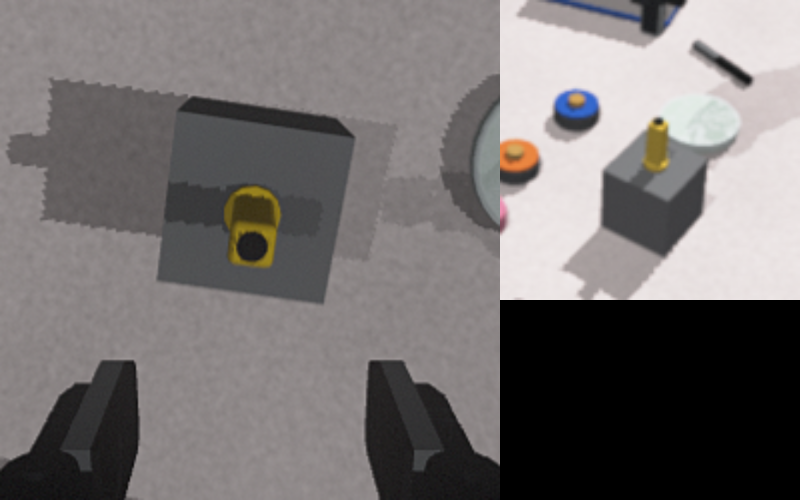

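The probe is home: the collar sits on the stand top and the handle is upright in both views (black end at left-panel (252,246), side panel (657,145)). Now to the selector.

```bash
python3 - <<'E'
from h import *
s=status.observe();print(move((.505,-.232,.215),np.array(s['eef_rot'])))
E
python3 -m pendant '[{"dp":[2,1.3,0],"dr":[0,0,0],"grip":50},{"dp":[3,3,0],"dr":[0,0,0],"grip":50},{"dp":[4,5,0],"dr":[0,0,0],"grip":50},{"dp":[5,7,0],"dr":[0,0,0],"grip":50},{"dp":[6,9,0],"dr":[0,0,0],"grip":50}]'
python3 - <<'E'
from h import *
s=status.observe();print(move((.505,-.232,.215),np.array(s['eef_rot'])))
E
```

```text
(array([ 7.771, 16.668,  0.315]), array([0., 0., 0.]))
time: 17.55
tcp_pos: [0.5184, -0.0137, 0.2198]
eef_rot: [[0.947, -0.32, -0.002], [-0.32, -0.947, 0.0], [-0.002, 0.001, -1.0]]
contact_force: [1.0, 0.2, 0.2]
width: 0.588
gripper_force: 0.0
(array([2.292, 8.443, 0.192]), array([0., 0., 0.]))
```

```bash
python3 -m pendant '[{"dp":[0.6,2,0],"dr":[0,0,0],"grip":50},{"dp":[1.2,4,0.1],"dr":[0,0,0],"grip":50},{"dp":[1.8,6,0.2],"dr":[0,0,0],"grip":50},{"dp":[2.2,7.6,0.2],"dr":[0,0,0],"grip":50},{"dp":[2.3,8.4,0.2],"dr":[0,0,0],"grip":50}]'|sed -n 2p;python3 -m pendant '[{"dp":[0,0,0],"dr":[0,0,0],"grip":50},{"dp":[0,0,0],"dr":[0,0,0],"grip":50},{"dp":[0,0,0],"dr":[0,0,0],"grip":50},{"dp":[0,0,0],"dr":[0,0,0],"grip":50},{"dp":[0,0,0],"dr":[0,0,0],"grip":50}]' |sed -n 1,3p
python3 - <<'E'
from h import *
import pickle
s=status.observe();f=cams.grab_frame('wrist');C=cam('wrist',s);pickle.dump(s,open('pics/w7.pkl','wb'));cv2.imwrite('pics/w7f.png',f)
print(np.round(s['q'],1))
cv2.imwrite('pics/w7.png',cv2.resize(f[90:310,150:400],None,fx=2.6,fy=2.6,interpolation=cv2.INTER_CUBIC))
print(proj(C,(.5095,-.231,.104)))
E
```

```text
tcp_pos: [0.5037, -0.2356, 0.2144]
time: 18.55
tcp_pos: [0.5067, -0.2276, 0.2162]
eef_rot: [[0.948, -0.318, 0.0], [-0.318, -0.948, 0.001], [-0.0, -0.001, -1.0]]
[ 19.1  25.7   4.2  96.2  -2.2  58.1 -84.5]
(np.float64(278.14572252777856), np.float64(187.15026088762312))
```

View pics/w7.png

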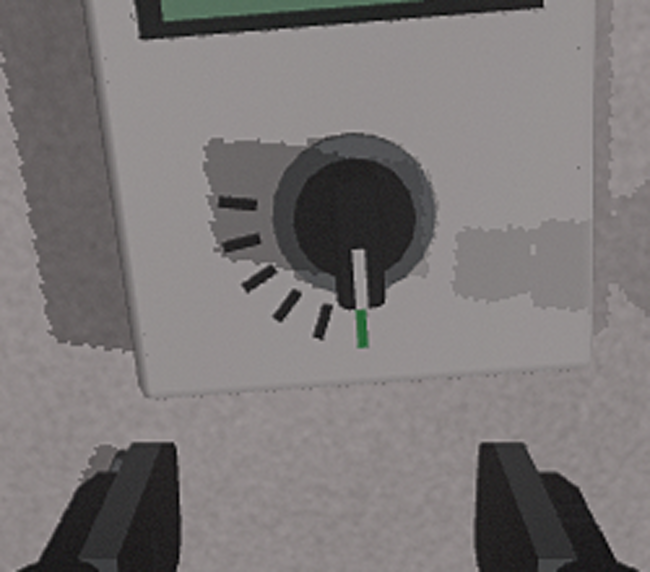

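The crop shows the knob's black disc centred at (355,218), the bar's pointer end at (361,305) and the white line (359,250)-(363,310) aimed at the green tick. The click ticks run clockwise on the left. Computing the axis and yaw.

Run:
```python
from h import *
import pickle
f=cv2.imread('pics/w7f.png');s=pickle.load(open('pics/w7.pkl','rb'));C=cam('wrist',s)
P=lambda u,v,z:plane(C,(u/2.6+150,v/2.6+90),z)
an=lambda a,b:np.degrees(np.arctan2(*(a-b)[:2][::-1])).round(1)
a,b=P(359,250,.104),P(363,310,.104);print('white',a,b,'yaw',an(a,b),np.linalg.norm(a-b))
print('grey disc',P(355,212,.058),'black disc',P(355,218,.068))
print('bar end',P(337,306,.104),P(385,302,.104),np.linalg.norm(P(337,306,.104)-P(385,302,.104)))
a,b=P(150,397,.055),P(590,364,.055);print('meter edge',an(a,b)-90,np.linalg.norm(a-b))
e=(P(337,306,.104)+P(385,302,.104))/2
# two-view: white line outer end in w1 vs w7, via mask
w1=cv2.imread('pics/w1.png');C1=cam('wrist',pickle.load(open('pics/w1.pkl','rb')))
for n,im,roi in(('w1',w1,(295,170,315,202)),('w7',f,(283,182,294,212))):print(n,blobs(im,[0,0,120],[180,60,255],roi,15))
# axis from ticks (z=.055): lines meet at the axis
t=[((219,201),(257,205)),((223,246),(260,237)),((245,290),(275,268)),((276,319),(298,292)),((318,338),(328,306)),((364,347),(361,314))]
A=np.zeros((2,2));bb=np.zeros(2)
for o,i in t:
    o,i=P(*o,.055)[:2],P(*i,.055)[:2];d=(i-o)/np.linalg.norm(i-o);M=np.eye(2)-np.outer(d,d);A+=M;bb+=M@o;print(an(i,o),end=' ')
print('axis',np.linalg.solve(A,bb))
```

```text
white [ 0.5076739  -0.23912597  0.104     ] [ 0.48804777 -0.23413234  0.104     ] yaw -14.3 0.02025145289851631
grey disc [ 0.51053409 -0.24006471  0.058     ] black disc [ 0.51049197 -0.23975612  0.068     ]
bar end [ 0.49205826 -0.22649556  0.104     ] [ 0.48836902 -0.24178407  0.104     ] 0.015727332015273706
meter edge -13.900000000000006 0.1729255383735707
w1 [([295, 179, 20, 23, 169], [304.5, 193.7])]
w7 [([283, 186, 11, 26, 121], [288.0, 199.2])]
-114.7 -94.7 -71.7 -56.9 -35.2 -13.0 axis [ 0.50895526 -0.23951243]
```

Run:
```python
from h import *
s=status.observe();th=np.radians(-14.2);Rz=np.array([[np.cos(th),-np.sin(th),0],[np.sin(th),np.cos(th),0],[0,0,1]])
print(s['tcp_pos'],move((.510,-.2397,.125),Rz@np.diag([1.,-1,-1])))
```

```text
[ 0.50658251 -0.22794488  0.21623   ] (array([0.279, 0.403, 3.649]), array([-0.004, -0.001, -0.878]))
```

```bash
python3 -m pendant '[{"dp":[0.28,0.4,0.6],"dr":[0,0,-0.88],"grip":50},{"dp":[0.28,0.4,1.6],"dr":[0,0,-0.88],"grip":50},{"dp":[0.28,0.4,2.6],"dr":[0,0,-0.88],"grip":50},{"dp":[0.28,0.4,3.3],"dr":[0,0,-0.88],"grip":50},{"dp":[0.28,0.4,3.6],"dr":[0,0,-0.88],"grip":50}]' >/dev/null;python3 -m pendant '[{"dp":[0,0,0],"dr":[0,0,0],"grip":50},{"dp":[0,0,0],"dr":[0,0,0],"grip":50},{"dp":[0,0,0],"dr":[0,0,0],"grip":50},{"dp":[0,0,0],"dr":[0,0,0],"grip":50},{"dp":[0,0,0],"dr":[0,0,0],"grip":50}]' |sed -n '1,3p'
python3 - <<'E'
from h import *
s=status.observe();th=np.radians(-14.2);Rz=np.array([[np.cos(th),-np.sin(th),0],[np.sin(th),np.cos(th),0],[0,0,1]])
f=cams.grab_frame('wrist');C=cam('wrist',s);cv2.imwrite('pics/w8f.png',f)
print(move((.510,-.2397,.073),Rz@np.diag([1.,-1,-1])))
print('pred axis top',proj(C,(.510,-.2397,.104)),'pointer end',proj(C,(.4887,-.2343,.104)))
print(blobs(f,[0,0,110],[180,70,255],(255,180,300,290),12))
E
```

```text
time: 19.6
tcp_pos: [0.51, -0.241, 0.1268]
eef_rot: [[0.969, -0.247, 0.001], [-0.247, -0.969, -0.0], [0.001, 0.0, -1.0]]
(array([-0.009, -0.048,  2.147]), array([ 0.001, -0.011, -0.022]))
pred axis top (np.float64(272.9704811813908), np.float64(229.93675260901773)) pointer end (np.float64(273.11536872226714), np.float64(263.27386473363117))
[([255, 234, 45, 56, 1701], [278.9, 268.4]), ([255, 244, 5, 7, 25], [256.6, 246.8])]
```

```bash
python3 - <<'E'
import cv2;f=cv2.imread('pics/w8f.png',0)
for v in(236,244,252,258):print(v,f[v,256:292].tolist())
E
python3 -m pendant '[{"dp":[0,-0.05,0.3],"dr":[0,0,0],"grip":50},{"dp":[0,-0.05,0.8],"dr":[0,0,0],"grip":50},{"dp":[0,-0.05,1.3],"dr":[0,0,0],"grip":50},{"dp":[0,-0.05,1.7],"dr":[0,0,0],"grip":50},{"dp":[0,-0.05,1.9],"dr":[0,0,0],"grip":50}]'|sed -n '2p;4p'; python3 -m pendant '[{"dp":[0,0,0.1],"dr":[0,0,0],"grip":50},{"dp":[0,0,0.15],"dr":[0,0,0],"grip":50},{"dp":[0,0,0.2],"dr":[0,0,0],"grip":50},{"dp":[0,0,0.2],"dr":[0,0,0],"grip":50},{"dp":[0,0,0.2],"dr":[0,0,0],"grip":50}]'|sed -n '1,4p'
```

```text
236 [74, 38, 31, 31, 33, 34, 33, 33, 33, 38, 33, 29, 19, 144, 141, 136, 135, 136, 141, 123, 45, 32, 34, 35, 37, 37, 33, 35, 34, 31, 33, 33, 32, 48, 77, 80]
244 [158, 123, 85, 55, 28, 34, 38, 37, 40, 36, 36, 34, 23, 113, 140, 136, 138, 136, 141, 122, 49, 35, 35, 42, 34, 40, 39, 36, 35, 34, 84, 78, 114, 155, 157, 154]
252 [38, 35, 28, 55, 34, 35, 39, 35, 39, 36, 41, 38, 26, 112, 140, 138, 136, 138, 142, 121, 50, 37, 37, 42, 40, 40, 42, 39, 28, 82, 161, 157, 154, 153, 153, 156]
258 [48, 134, 164, 134, 51, 28, 38, 39, 41, 40, 41, 37, 27, 112, 139, 139, 137, 137, 143, 122, 49, 36, 42, 39, 42, 41, 41, 38, 26, 84, 159, 157, 155, 154, 154, 154]
tcp_pos: [0.5089, -0.2391, 0.0767]
contact_force: [-0.0, -0.3, -0.7]
time: 20.65
tcp_pos: [0.5102, -0.2397, 0.074]
eef_rot: [[0.969, -0.247, 0.001], [-0.247, -0.969, -0.0], [0.001, 0.0, -1.0]]
contact_force: [-0.1, 0.4, 0.9]
```

```bash
python3 -m pendant '[{"dp":[0,0,0],"dr":[0,0,0],"grip":30},{"dp":[0,0,0],"dr":[0,0,0],"grip":24},{"dp":[0,0,0],"dr":[0,0,0],"grip":5},{"dp":[0,0,0],"dr":[0,0,0],"grip":5},{"dp":[0,0,0],"dr":[0,0,0],"grip":5}]' 80;python3 -m pendant '[{"dp":[0,0,0],"dr":[0,0,0],"grip":5},{"dp":[0,0,0],"dr":[0,0,0],"grip":5},{"dp":[0,0,0],"dr":[0,0,0],"grip":5}]'; python3 -c "
from rig import status;s=status.observe();print(s['wrist_torque'],s['q'][6])"
```

```text
time: 21.15
tcp_pos: [0.51, -0.2396, 0.0737]
eef_rot: [[0.969, -0.247, 0.0], [-0.247, -0.969, 0.0], [0.0, -0.0, -1.0]]
contact_force: [-0.0, 0.9, -0.2]
width: 0.06
gripper_force: 0.0
time: 21.45
tcp_pos: [0.51, -0.2396, 0.0737]
eef_rot: [[0.969, -0.247, -0.0], [-0.247, -0.969, 0.0], [-0.0, -0.0, -1.0]]
contact_force: [-0.5, -0.2, 0.9]
width: 0.061
gripper_force: 0.0
[ 0.00947895  0.00145303 -0.04365265] -79.19700293420122
```

The fingers closed to 5 mm without touching anything, so I'll look before doing anything else.

Run:
```python
from h import *
f=cams.grab_frame('wrist');S=cams.grab_frame('side');T=cams.grab_frame('top')
a=cv2.resize(f[150:400,150:400],(500,500));b=cv2.resize(S[130:230,260:380],(300,250),interpolation=cv2.INTER_CUBIC);c=cv2.resize(T[190:270,325:421],(300,250),interpolation=cv2.INTER_CUBIC)
cv2.imwrite('pics/w9.png',np.hstack([a,np.vstack([b,c])]))
```

```text
(no output)
```

View pics/w9.png

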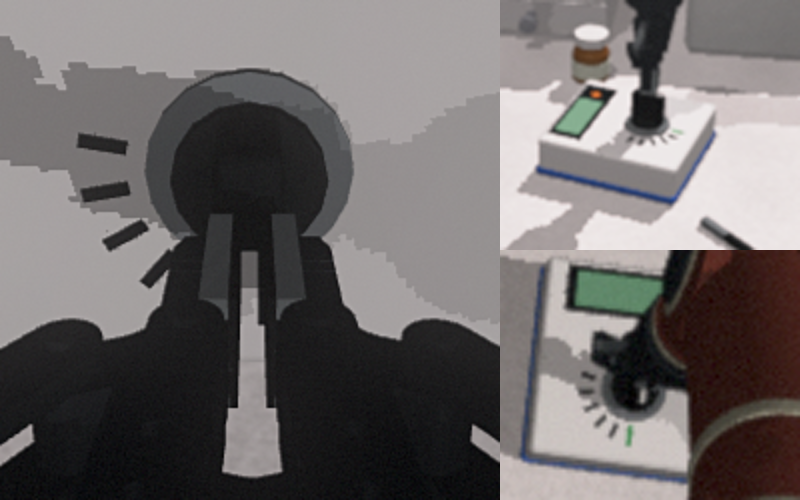

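Run:
```python
from h import *
import pickle
L=lambda n:cam('wrist',pickle.load(open(f'pics/{n}.pkl','rb')))
C1,C7=L('w1'),L('w7');ct,cs=cam('top'),cam('side')
print('black disc tri',tri(ray(C1,303,168),ray(C7,286.5,173.8)))
for z in(.055,.068,.104):
    p=(.510,-.2397,z);print(z,'top',np.round(proj(ct,p),1),'side',np.round(proj(cs,p),1),'w1',np.round(proj(C1,p),1),'w7',np.round(proj(C7,p),1))
s=status.observe();print('tcp side',proj(cs,s['tcp_pos']),'top',proj(ct,s['tcp_pos']))
w1=cv2.imread('pics/w1.png');g=cv2.cvtColor(w1,cv2.COLOR_BGR2GRAY)
print(blobs(w1,[0,0,0],[180,255,52],(270,140,335,202),50), blobs(cv2.imread('pics/w7f.png'),[0,0,0],[180,255,52],(255,130,320,215),50))
S=cams.grab_frame('side')
a=cv2.resize(w1[130:220,250:350],(400,360),interpolation=cv2.INTER_NEAREST)
b=cv2.resize(S[140:205,283:355],(400,360),interpolation=cv2.INTER_NEAREST)
c=cv2.imread('pics/side0.png');c=cv2.resize(c[140:205,283:355],(400,360),interpolation=cv2.INTER_NEAREST)
cv2.imwrite('pics/w10.png',np.hstack([b,c]))
```

```text
black disc tri (array([ 0.51024158, -0.23956736,  0.0651503 ]), np.float64(0.00031365878992311555))
0.055 top [368.2 234.2] side [318.8 179.4] w1 [302.5 166.7] w7 [286.3 171.5]
0.068 top [369.1 233.3] side [319. 176.] w1 [303.4 169.1] w7 [286.6 174.3]
0.104 top [371.8 230.8] side [319.5 166.4] w1 [306.  176.5] w7 [287.9 183.3]
tcp side (np.float64(319.04972088484277), np.float64(174.52580884621506)) top (np.float64(369.50900267173523), np.float64(232.95076006260018))
[([282, 147, 43, 53, 1479], [302.6, 169.5])] [([263, 151, 47, 58, 1802], [285.9, 175.4])]
```

View pics/w10.png

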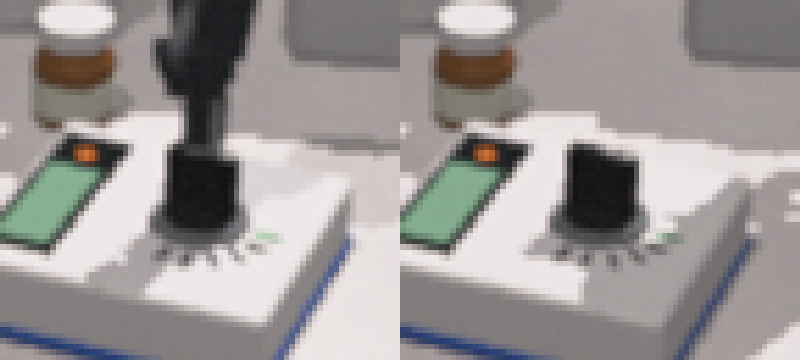

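The side crop shows the bar standing (about x 565-638 in the crop) with the fingertips apparently meeting its top or passing into it. The gap in the wrist view is only about 8 mm. I'll test by closing further, which should settle whether anything is between the pads.

```bash
python3 -m pendant '[{"dp":[0,0,0],"dr":[0,0,0],"grip":0},{"dp":[0,0,0],"dr":[0,0,0],"grip":0},{"dp":[0,0,0],"dr":[0,0,0],"grip":0},{"dp":[0,0,0],"dr":[0,0,0],"grip":0}]'; python3 -c "
from rig import status;s=status.observe();print(s['wrist_torque'],s['q'][6])"
```

```text
time: 22.05
tcp_pos: [0.5099, -0.2396, 0.0737]
eef_rot: [[0.969, -0.247, -0.0], [-0.247, -0.969, 0.0], [-0.0, -0.0, -1.0]]
contact_force: [-0.0, 0.7, 1.2]
width: 0.001
gripper_force: 0.0
[ 0.05356919  0.01587475 -0.04624571] -79.19902420898583
```

The fingers shut fully with no contact. The pads' visible tips (row 257 in the held-probe and knob views) lie well behind the nominal TCP, and in the side crop they end level with the knob's top. So the real fingertips are still just above the bar. I'll reopen and descend carefully, watching the force.

```bash
python3 -m pendant '[{"dp":[0,0,0],"dr":[0,0,0],"grip":45},{"dp":[0,0,0],"dr":[0,0,0],"grip":45},{"dp":[0,0,0],"dr":[0,0,0],"grip":45},{"dp":[0,0,0],"dr":[0,0,0],"grip":45},{"dp":[0,0,0],"dr":[0,0,0],"grip":45}]'|sed -n '4,5p'
python3 - <<'E'
from h import *
# near-finger tip in side view: dark-pixel columns' lowest extent vs side0; wrist: finger tips rows
f=cams.grab_frame('wrist');g=cv2.cvtColor(f,cv2.COLOR_BGR2GRAY)
m=(g<70).astype(np.uint8)
for u in list(range(196,240,6))+list(range(312,360,6)):
    r=np.where(m[:,u]>0)[0];r=r[r>225];print(u,r.min() if len(r) else None,end='; ')
S=cams.grab_frame('side');S0=cv2.imread('pics/side0.png')
d=cv2.absdiff(S,S0).max(2);
for u in range(306,334,2):
    r=np.where(d[120:200,u]>30)[0];print(u,120+r.max() if len(r) else None,end=' ')
E
```

```text
contact_force: [-0.8, 1.0, -0.4]
width: 0.529
196 244; 202 243; 208 226; 214 243; 220 260; 226 226; 232 226; 238 226; 312 231; 318 383; 324 383; 330 260; 336 260; 342 260; 348 268; 354 271; 306 192 308 192 310 191 312 159 314 169 316 194 318 195 320 195 322 196 324 196 326 197 328 197 330 198 332 196
```

This confirms it: the visible tips stand about 35 mm behind the nominal TCP, so about 25 mm more depth is needed.

```bash
python3 -m pendant '[{"dp":[0,0,0.1],"dr":[0,0,0],"grip":45},{"dp":[0,0,0.2],"dr":[0,0,0],"grip":45},{"dp":[0,0,0.2],"dr":[0,0,0],"grip":45}]'|sed -n '2p;4p';python3 -m pendant '[{"dp":[0,0,0.1],"dr":[0,0,0],"grip":45},{"dp":[0,0,0.2],"dr":[0,0,0],"grip":45},{"dp":[0,0,0.2],"dr":[0,0,0],"grip":45}]'|sed -n '2p;4p'
```

```text
tcp_pos: [0.5096, -0.2394, 0.0681]
contact_force: [0.2, -0.5, -0.1]
tcp_pos: [0.5097, -0.2394, 0.0632]
contact_force: [-0.2, 0.4, 1.1]
```

```bash
python3 -m pendant '[{"dp":[0,0,0.1],"dr":[0,0,0],"grip":45},{"dp":[0,0,0.2],"dr":[0,0,0],"grip":45},{"dp":[0,0,0.2],"dr":[0,0,0],"grip":45}]'|sed -n '2p;4p';python3 - <<'E'
from h import *
s=status.observe();C=cam('wrist',s);f=cams.grab_frame('wrist')
m=(cv2.cvtColor(f,cv2.COLOR_BGR2GRAY)).astype(int)
for u in(330,336,342): print(u,m[245:275,u].tolist())
print(proj(C,(.51,-.2397,.104)))
E
```

```text
tcp_pos: [0.5097, -0.2394, 0.0583]
contact_force: [-0.7, -0.2, -0.1]
330 [84, 82, 102, 118, 135, 150, 154, 150, 153, 153, 152, 153, 154, 162, 78, 26, 35, 30, 36, 33, 33, 32, 33, 37, 35, 32, 29, 34, 34, 33]
336 [150, 151, 149, 150, 149, 148, 150, 150, 150, 148, 150, 151, 152, 160, 94, 59, 60, 61, 63, 62, 62, 63, 48, 44, 33, 31, 33, 32, 37, 36]
342 [151, 149, 150, 151, 150, 150, 150, 150, 149, 150, 148, 150, 151, 160, 92, 57, 59, 61, 62, 62, 64, 57, 61, 61, 63, 61, 63, 62, 60, 60]
(np.float64(275.02519478179664), np.float64(287.3692143793316))
```

```bash
python3 -m pendant '[{"dp":[0,0,0.1],"dr":[0,0,0],"grip":45},{"dp":[0,0,0.2],"dr":[0,0,0],"grip":45},{"dp":[0,0,0.3],"dr":[0,0,0],"grip":45},{"dp":[0,0,0.3],"dr":[0,0,0],"grip":45}]'|sed -n '2p;4p'; python3 -m pendant '[{"dp":[0,0,0],"dr":[0,0,0],"grip":30},{"dp":[0,0,0],"dr":[0,0,0],"grip":24},{"dp":[0,0,0],"dr":[0,0,0],"grip":20},{"dp":[0,0,0],"dr":[0,0,0],"grip":10},{"dp":[0,0,0],"dr":[0,0,0],"grip":5}]' 60;python3 -m pendant '[{"dp":[0,0,0],"dr":[0,0,0],"grip":5},{"dp":[0,0,0],"dr":[0,0,0],"grip":5},{"dp":[0,0,0],"dr":[0,0,0],"grip":5}]'
```

```text
tcp_pos: [0.5096, -0.2394, 0.0507]
contact_force: [-0.7, -0.3, 0.3]
time: 24.5
tcp_pos: [0.5102, -0.2389, 0.0515]
eef_rot: [[0.969, -0.246, 0.0], [-0.246, -0.969, 0.001], [0.0, -0.001, -1.0]]
contact_force: [-0.8, 2.2, 4.3]
width: 0.173
gripper_force: 59.3
time: 24.8
tcp_pos: [0.5102, -0.239, 0.0515]
eef_rot: [[0.969, -0.247, 0.0], [-0.247, -0.969, 0.001], [0.0, -0.001, -1.0]]
contact_force: [-0.7, 2.5, 5.2]
width: 0.173
gripper_force: 59.7
```

Gripped. Turning clockwise gradually.

```bash
python3 -m pendant '[{"dp":[0,0,0],"dr":[0,0,0.8],"grip":5},{"dp":[0,0,0],"dr":[0,0,1.6],"grip":5},{"dp":[0,0,0],"dr":[0,0,2.4],"grip":5},{"dp":[0,0,0],"dr":[0,0,3.2],"grip":5},{"dp":[0,0,0],"dr":[0,0,4],"grip":5}]'|sed -n '2,6p'; python3 -m pendant '[{"dp":[0,0,0],"dr":[0,0,0.8],"grip":5},{"dp":[0,0,0],"dr":[0,0,1.6],"grip":5},{"dp":[0,0,0],"dr":[0,0,2.4],"grip":5},{"dp":[0,0,0],"dr":[0,0,3.2],"grip":5},{"dp":[0,0,0],"dr":[0,0,4],"grip":5}]'|sed -n '2,6p'; python3 -c "
from rig import status;import numpy as np;s=status.observe();R=s['eef_rot'];print(np.round(s['wrist_torque'],3),s['q'][6],np.degrees(np.arctan2(R[1][0],R[0][0])))"
```

```text
tcp_pos: [0.5102, -0.239, 0.0515]
eef_rot: [[0.825, -0.565, 0.0], [-0.565, -0.825, 0.001], [-0.0, -0.001, -1.0]]
contact_force: [-0.4, 2.2, 4.3]
width: 0.174
gripper_force: 59.7
tcp_pos: [0.5101, -0.239, 0.0516]
eef_rot: [[0.582, -0.813, 0.0], [-0.813, -0.582, 0.001], [-0.001, -0.001, -1.0]]
contact_force: [-1.5, 3.8, 4.9]
width: 0.167
gripper_force: 59.7
[0.559 0.212 0.097] -108.1049349936596 -54.417135208035184
```

```bash
python3 -m pendant '[{"dp":[0,0,0],"dr":[0,0,0.8],"grip":5},{"dp":[0,0,0],"dr":[0,0,1.6],"grip":5},{"dp":[0,0,0],"dr":[0,0,2.4],"grip":5},{"dp":[0,0,0],"dr":[0,0,3],"grip":5},{"dp":[0,0,0],"dr":[0,0,3.6],"grip":5}]'|sed -n '2,6p'
python3 - <<'E'
from h import *
s=status.observe();R=s['eef_rot'];print(np.round(s['wrist_torque'],3),s['q'][6],np.degrees(np.arctan2(R[1][0],R[0][0])))
f=cams.grab_frame('wrist');cv2.imwrite('pics/w11.png',f);g=cv2.cvtColor(f,cv2.COLOR_BGR2GRAY)
for v in range(270,330,8):print(v,g[v,250:302].tolist())
E
```

```text
tcp_pos: [0.5101, -0.239, 0.0516]
eef_rot: [[0.303, -0.953, -0.0], [-0.953, -0.303, 0.001], [-0.001, -0.0, -1.0]]
contact_force: [-1.1, 2.7, 5.2]
width: 0.174
gripper_force: 59.7
[0.577 0.171 0.092] -121.15411974926586 -72.38439402443447
270 [84, 84, 87, 46, 26, 24, 19, 22, 25, 19, 21, 22, 27, 20, 24, 26, 25, 24, 24, 22, 22, 19, 22, 25, 25, 16, 24, 24, 22, 19, 24, 26, 26, 21, 18, 23, 24, 26, 27, 19, 19, 27, 29, 20, 26, 30, 18, 25, 34, 85, 81, 82]
278 [82, 88, 44, 25, 24, 22, 26, 18, 23, 23, 24, 24, 21, 28, 22, 19, 22, 24, 21, 26, 26, 17, 24, 25, 23, 23, 21, 21, 28, 29, 21, 18, 25, 21, 26, 24, 24, 21, 26, 23, 16, 20, 25, 23, 19, 24, 27, 21, 19, 35, 83, 83]
286 [88, 42, 22, 29, 28, 25, 24, 24, 20, 22, 24, 19, 18, 21, 21, 22, 19, 19, 28, 20, 26, 20, 20, 19, 23, 15, 17, 21, 19, 18, 28, 17, 17, 25, 25, 18, 14, 14, 26, 21, 20, 21, 17, 21, 17, 24, 20, 25, 22, 21, 29, 86]
294 [40, 23, 25, 27, 24, 25, 26, 23, 20, 19, 15, 20, 22, 23, 17, 16, 15, 22, 18, 21, 24, 25, 20, 21, 15, 21, 18, 24, 18, 14, 18, 23, 18, 22, 16, 14, 21, 19, 18, 21, 20, 15, 17, 20, 21, 18, 21, 28, 30, 25, 22, 19]
302 [38, 3
[... 169 characters left out ...]
, 27, 19, 20, 20, 36, 33, 24, 26]
310 [33, 34, 35, 37, 33, 26, 28, 28, 22, 25, 20, 22, 23, 26, 27, 23, 21, 20, 24, 19, 31, 121, 118, 114, 115, 114, 115, 114, 115, 117, 128, 47, 18, 22, 22, 23, 18, 17, 24, 22, 22, 22, 20, 18, 25, 26, 19, 20, 26, 26, 26, 21]
318 [37, 31, 36, 35, 31, 28, 24, 27, 18, 19, 22, 21, 23, 26, 21, 26, 27, 23, 24, 21, 6, 122, 120, 117, 115, 114, 113, 114, 115, 117, 126, 45, 19, 18, 27, 24, 29, 20, 24, 28, 23, 20, 23, 27, 24, 18, 22, 23, 30, 29, 26, 28]
326 [31, 34, 31, 38, 34, 23, 27, 24, 20, 24, 23, 25, 22, 22, 26, 25, 24, 31, 28, 26, 9, 123, 118, 115, 114, 115, 113, 114, 114, 117, 128, 44, 20, 22, 22, 26, 26, 24, 26, 28, 26, 24, 23, 19, 26, 20, 27, 31, 28, 31, 28, 26]
```

The knob's white line stays dead centre and vertical in the gripper view (columns 271-280), so the knob has followed to about 58°. A final 2°, then settle.

```bash
python3 -m pendant '[{"dp":[0,0,0],"dr":[0,0,0.2],"grip":5},{"dp":[0,0,0],"dr":[0,0,0.4],"grip":5},{"dp":[0,0,0],"dr":[0,0,0.4],"grip":5},{"dp":[0,0,0],"dr":[0,0,0.4],"grip":5},{"dp":[0,0,0],"dr":[0,0,0.4],"grip":5}]'|sed -n '1,6p'
python3 - <<'E'
from h import *
s=status.observe();R=s['eef_rot'];print(np.round(s['wrist_torque'],3),s['q'][6],np.degrees(np.arctan2(R[1][0],R[0][0])))
g=cv2.cvtColor(cams.grab_frame('wrist'),cv2.COLOR_BGR2GRAY)
for v in (310,326):print(g[v,266:286].tolist())
ct=cam('top');T=cams.grab_frame('top');print('probe',blobs(T,[22,120,90],[34,255,255],(185,255,230,290)))
E
```

```text
time: 26.85
tcp_pos: [0.5101, -0.239, 0.0515]
eef_rot: [[0.272, -0.962, -0.0], [-0.962, -0.272, 0.001], [-0.001, -0.0, -1.0]]
contact_force: [-0.7, 3.1, 6.3]
width: 0.178
gripper_force: 59.7
[0.593 0.22  0.095] -122.51445513165969 -74.24348008816469
[20, 25, 22, 16, 34, 122, 118, 115, 115, 117, 116, 116, 115, 118, 128, 45, 19, 17, 28, 22]
[26, 26, 23, 24, 13, 123, 118, 115, 115, 117, 115, 116, 115, 118, 128, 46, 20, 28, 25, 25]
probe [([198, 267, 13, 10, 83], [204.7, 271.6])]
```

The knob is at 60°, still gripped and steady. The probe blob matches its starting one.

```bash
python3 -c "
from rig import workorder;print(workorder.finish_job())"
```

```text
the job is handed in; nothing more can be done
None
```

I handed the job in at about 27 s: the blue and then the orange stud touched at about 3 N, the probe put back in its stand, and the selector gripped and held at about 60° (third click). The gripper first closed on nothing just above the knob before I lowered it and gripped properly; the blue dwell ran nearer 0.9 s than half a second; and I viewed 11 pictures, one over the limit.

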